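# Click the tally wheel on to its pointer

## Robot

A 7-joint arm with a two-finger parallel gripper is mounted at the origin on the work surface. World frame = base frame: x ahead of the robot, y to its left, z up, the work surface at z = 0. Lengths are in m, angles in rad, forces in N, time in s.
With the tool pointing down it reaches from about 0.4 to 0.85 m from the base axis. Payload 4.5 kg.
Tool frame: the origin (TCP) lies midway between the tips of the shut fingers; the grasp point (between the pads) lies ctrl.pinch_z behind it (ctrl.pinch_z is the distance from the TCP to the grasp point, in m); z points along the fingers, y is the direction in which the jaws open and shut (so a half turn about z gives the same grasp; the last joint's range is limited). The gripper opens to 85 mm and grips with 20 to 120 N. Pads are 22 mm wide; open, the fingers measure 114 mm over their backs; the gripper's body (76 mm by 85 mm) begins 54 mm behind the grasp point. The pads swing forward as they close: fully open they stand 13 mm farther back than shut.
Start: joints at [-1.231, 0.689, -0.195, 1.565, 0.157, 0.902, -0.215], TCP at [0.188, 0.596, 0.231] pointing down, gripper open.
Joint ranges: [-3.01, 3.01], [-0.46, 2.08], [-1.47, 1.51], [0.13, 2.56], [-1, 4.14], [0.04, 2.09], [-2.66, 2.66]. Speed limits (rad/s): [2.57, 2.57, 3.14, 3.14, 3.14, 3.14, 3.14].

## Interface

Orientations are given as [roll, pitch, yaw] about the fixed x, y, z axes, in that order (R = Rz(yaw) Ry(pitch) Rx(roll)).
In Python, from rig import ctrl gives the robot as it stands.
- The arm moves only by the tool arm_command, never from a script. Its arguments are lists of equal length, an entry for each row: "linear": the shift along the tool's x, y, z in cm, a list of three; "angular": the turn, a rotation vector about the tool's x, y, z in degrees, a list of three. A call has 1 to 20 rows; each row is the pose to reach, as a shift and turn from the pose measured when the call began, along the tool's axes at that moment; what a row does not reach only later rows make up. A row lasts 1/8 s, in which the tool goes at most 62.5 mm and 10.7 degrees, less where a joint would pass 70% of its speed; a pose out of reach is approached as far as the arm can. A call with a gripper value outside its range is refused whole. "hand" is the finger opening in cm, from 0 to 8.54, set as the call begins (left out, the last holds). The fingers move at their own pace and stop on an object; "force" is the grip in N (left out, the last holds). Time passes only in rows, so rows that repeat a pose let the fingers close. It gives the time, the measured TCP pose, the force and the opening at its end, in the units of the state.
- ctrl.sense(): the state, without advancing time (a new reading comes with each control period).
- ctrl.read_camera(name): name is "scene" or "top"; returns a dict with "image" (400x640x3 uint8, red, green, blue), "camera_matrix" (3x3 intrinsics, pixels), "dist_coeffs" ([k1, k2, p1, p2, k3] as OpenCV has them; the pictures are not rectified), "T" (4x4, takes a point from camera to world coordinates). Camera axes: x right, y down, z forward; pixel columns grow to the right and rows downward; lengths in m; the calibration is good to about 2 mm. A picture is of the moment at which its call begins. There is no depth.
- ctrl.hand_in(): hands the job in, once; it reports no verdict.
The state is a dict: "time": time; "q": joint angles; "qd": joint speeds; "tau": joint torques, N m; "position": TCP position; "eef_rot": TCP orientation; "force": force on the tool from outside, world axes, zero at the start; "ft_torque": the same for the moment, N m; "width": finger opening in m.
Only numpy, scipy, OpenCV 4.12 (cv2) and the standard library are available. Lean on these libraries where they do the work, as an engineer would, in place of code of your own. Each camera call takes 0.05 s, during which the arm holds its last target.

## Task

On the tally counter with the toothed thumbwheel, flick the wheel's edge anticlockwise (seen from above) with a fingertip, one click at a time, until the round steel mark on the wheel's face stands at the pointer on the cover, and do not go past it. Push gently, letting the wheel rest a moment after each click, and leave the smooth-wheeled counter and everything else on the table where it is: nothing is to be gripped or lifted.

Things in the scene. Friction and masses are not known exactly. Their poses are not given: they have to be found in the camera images.
- counter: Tally counter with the toothed wheel, fixed to the table. Origin on the table under the wheel's vertical axle, z up, x from the axle to the pointer on the cover. White cover block from x = 36 to 80 mm, 146 wide, top at 54 (pointer 58); grey foot plate 16 high, x = -20 to 80, 130 wide, partly under the wheel. The front (-x) half of the wheel's edge is free, with open room before it.
- hub (a point): Centre of the toothed wheel's top face, on the axle, 42 mm above the table. The wheel lies flat, 26 to 42 mm above the table: a disc of radius 44 with 8 straight radial teeth, 7 thick, out to radius 70, every 45 degrees; the rear teeth run inside the cover.
- gap (a point): Point fixed to the counter straight before the axle (its -x), 68 mm from it, 34 above the table. At every click position it lies mid-gap, with a tooth's centre line 22.5 degrees to either side; the gap is 45 mm wide here, 31 at radius 50, narrowing inward (broad fingers jam there). Open from above, nothing below but the table.
- wheel (a joint): Turn of the toothed wheel, rad, growing anticlockwise seen from above (front teeth go to the counter's -y). 0 = mark at the pointer; a click is 0.785. A spring holds it at each multiple of 0.785: pushed over half a click it snaps on, pushed less it falls back; it does not coast. About 3 to 6 N on a tooth turns it. It starts 2, 3 or 4 clicks short (-1.57, -2.36, -3.14).
- stud (a point): Middle of the flat round steel mark let into the toothed wheel's top face, 14 mm across, 25 from the axle, 43 above the table; the only bright mark on it. It turns with the wheel and is to be brought to the pointer, the dark wedge on the cover.
- spare: The other counter, of the same make but with a smooth round wheel (radius 66, no teeth): fixed to the table, same frame and sizes as the toothed one. To be left alone.
- spare_wheel (a joint): Turn of the smooth wheel, rad; to be left where it is.
- carton_a: bystander: medicine carton 60 x 34 x 22 mm, loose; origin at the centre of its underside. To be left where it is.
- carton_b: bystander: medicine carton 75 x 45 x 50 high mm, loose; origin at the centre of its underside. To be left where it is.
- dose_cup: bystander: small white medicine cup, 38 across, 32 high mm, loose; origin at the centre of its underside. To be left where it is.
- pill_bottle: bystander: amber jar, 44 across, 75 high mm, loose; origin at the centre of its underside. To be left where it is.
- saline: bystander: clear bottle, 60 across, 150 high mm, loose; origin at the centre of its underside. To be left where it is.
- jar: bystander: white jar, 60 across, 80 high mm, loose; origin at the centre of its underside. To be left where it is.
- tape_roll: bystander: flat tape roll, 56 across, 20 high mm, loose; origin at the centre of its underside. To be left where it is.
There are look-alikes about, which are no part of the job. What is shaped like the counter but brown, orange or purple is not meant.

How it is judged:
On the way, in this order (a step that is already met when the one before it is completed fails the run):
1. the wheel rests one click short of the pointer (value of joint wheel between -1.02102 and -0.549779 rad), for 0.2 s.
2. the wheel rests with the mark at the pointer (value of joint wheel between -0.15 and 0.15 rad), for 0.2 s.
At the end, for the whole second after the job is handed in: The mark stands at the pointer within 0.15 rad (9 degrees), having come there anticlockwise through a rest one click short, and the wheel is still (all of step 2 and velocity of joint wheel between -0.1 and 0.1 rad/s); the robot touches nothing.
It fails at once if the wheel is turned past the pointer, or the wrong way round (half a click back beyond the furthest start) (value of joint wheel above 0.392699 rad or value of joint wheel below -3.61283 rad).
It fails at once if the counter is pushed harder than 25 N (contact force between counter and the fingers above 25 N).
It fails at once if the smooth-wheeled counter is pushed (over 2 N) (contact force between spare and the fingers above 2 N).
It fails at once if a loose thing on the table is moved or lifted more than 15 mm (distance of any of carton_a, carton_b, dose_cup, pill_bottle, saline, jar, tape_roll from where it was at the start of the episode above 0.015 m).
It also fails if it takes over 64 s, if anything falls off the work surface, if the arm or the gripper's body presses on something with over 40 N, if the wrist force passes 120 N, or if a joint passes its speed limit or range.

## Working session

There is one attempt and no reset: what is moved stays moved. The work goes in short steps, Python scripts to look and compute and a tool call to move; the robot and the scene stay as the last step left them, time stands still between calls to the robot, and variables do not carry over. Pictures are saved under pics/ and viewed, and the job is handed in when it is done.

Besides the shell and the picture viewer there is one more tool, called after "Request:" as name(argument=value, ...) on one line, values as JSON. arm_command: Moves the arm, as the interface text tells. Its arguments: {"type":"object","properties":{"linear":{"type":"array","items":{"type":"array","items":{"type":"number"}}},"angular":{"type":"array","items":{"type":"array","items":{"type":"number"}}},"hand":{"type":"number"},"force":{"type":"number"}},"required":["linear","angular"]}

```bash
ls; mkdir -p pics
python3 - <<'E'
from rig import ctrl
import cv2,pickle
d={}
for n in("scene","top"):
    c=ctrl.read_camera(n); d[n]=c; cv2.imwrite(f"pics/{n}0.png",c["image"][:,:,::-1]); print(n,c["camera_matrix"],c["dist_coeffs"],c["T"])
pickle.dump(d,open("cam0.pkl","wb"))
s=ctrl.sense();print({k:s[k] for k in("time","position","eef_rot","force","width")},ctrl.pinch_z)
E
```

```text
pics
scene [[487.00038601   0.         314.20772916]
 [  0.         487.00038601 198.89857834]
 [  0.           0.           1.        ]] [-0.06081501  0.          0.          0.          0.        ] [[-0.32041605  0.56429055 -0.76086118  1.4030662 ]
 [ 0.94711707  0.17608384 -0.26826059  0.33566756]
 [-0.01740156 -0.8065796  -0.5908693   0.7779743 ]
 [ 0.          0.          0.          1.        ]]
top [[373.74222173   0.         318.0831092 ]
 [  0.         373.74222173 199.34526125]
 [  0.           0.           1.        ]] [-0.03511513  0.          0.          0.          0.        ] [[-1.98781173e-02 -9.93220796e-01  1.14530826e-01  4.13525509e-01]
 [-9.99802393e-01  1.97689597e-02 -2.08893479e-03 -9.85540385e-03]
 [-1.89381795e-04 -1.14549718e-01 -9.93417499e-01  1.00692010e+00]
 [ 0.00000000e+00  0.00000000e+00  0.00000000e+00  1.00000000e+00]]
{'time': 0.1, 'position': array([0.18800213, 0.59542256, 0.23057601]), 'eef_rot': array([-3.13990783e+00,  1.29149001e-04,  2.83591340e+00]), 'force': array([-0.01943879, -0.40401289, -0.30222929]), 'width': 0.0850594630284677} 0.0187
```

```bash
ls -la pics
```

```text
total 768
drwxr-xr-x 2 agent agent   4096 Dec  6 15:41 .
drwxr-xr-x 3 agent agent   4096 Dec  6 15:41 ..
-rw-r--r-- 1 agent agent 356446 Dec  6 15:41 scene0.png
-rw-r--r-- 1 agent agent 417435 Dec  6 15:41 top0.png
```

View pics/scene0.png

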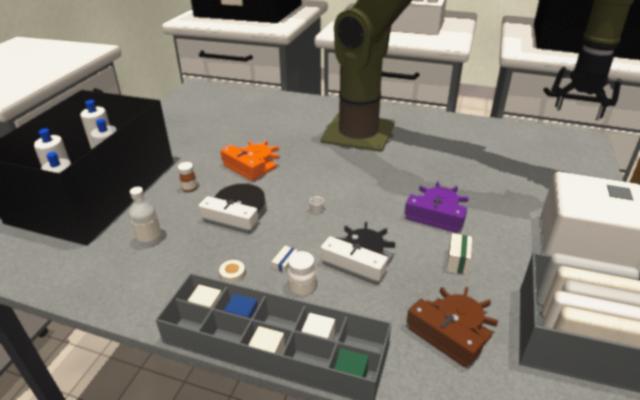

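View pics/top0.png

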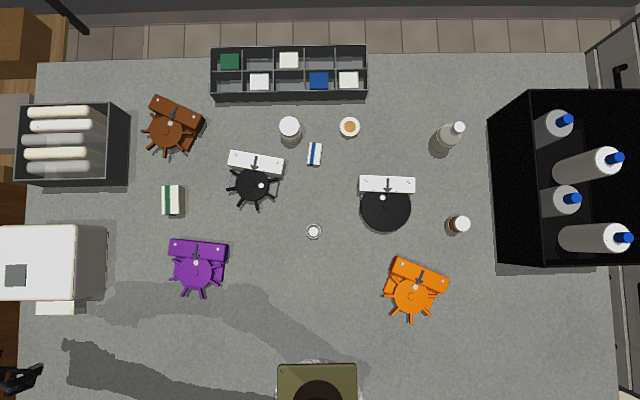

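The white-covered toothed counter is near top (253,188), with its stud near (261,185). The purple, orange and brown ones are decoys, and the smooth one is at (386,208). I'll zoom in.

```bash
cat > h.py <<'E'
import numpy as np,cv2
def ray(c,uv,z):
    p=cv2.undistortPoints(np.array([[uv]],float),c["camera_matrix"],c["dist_coeffs"])[0,0]
    d=c["T"][:3,:3]@np.array([p[0],p[1],1]);o=c["T"][:3,3]
    return o+d*(z-o[2])/d[2]
def proj(c,P):
    W=np.linalg.inv(c["T"]);r=cv2.Rodrigues(W[:3,:3])[0]
    return cv2.projectPoints(np.atleast_2d(np.array(P,float)),r,W[:3,3],c["camera_matrix"],c["dist_coeffs"])[0][:,0]
def pose(x,y,th):
    T=np.eye(4);T[:2,:2]=[[np.cos(th),-np.sin(th)],[np.sin(th),np.cos(th)]];T[:2,3]=x,y;return T
def model(w):
    L=[]
    for z in(.054,):L.append([(.036,-.073,z),(.08,-.073,z),(.08,.073,z),(.036,.073,z)])
    for k in range(8):
        a=w+k*np.pi/4
        if np.cos(a)>.4: continue
        R=np.array([[np.cos(a),-np.sin(a)],[np.sin(a),np.cos(a)]])
        L.append([(*(R@p),.042) for p in np.array([(.044,-.0035),(.07,-.0035),(.07,.0035),(.044,.0035)])])
    L.append([(.025*np.cos(w)+.007*np.cos(t),.025*np.sin(w)+.007*np.sin(t),.043) for t in np.linspace(0,6.28,13)[:-1]])
    return L
def draw(c,x,y,th,w,box,s,fn):
    u0,v0,u1,v1=box
    im=cv2.resize(c["image"][v0:v1,u0:u1,::-1],None,fx=s,fy=s,interpolation=cv2.INTER_CUBIC)
    T=pose(x,y,th)
    for l in model(w):
        P=np.array([(T@[*p,1])[:3] for p in l])
        q=((proj(c,P)-[u0,v0]+.5)*s-.5)
        cv2.polylines(im,[np.round(q).astype(np.int32)],True,(0,0,255),1)
    cv2.imwrite(fn,im)
E
python3 - <<'E'
import pickle;from h import *
d=pickle.load(open("cam0.pkl","rb"))
c=d["top"]
for n,uv,z in(("stud",(261,185),.043),("covL",(231,151),.054),("covR",(284,160),.054)): print(n,ray(c,uv,z))
for n,b in(("top",(210,135,310,220)),("scene",(310,210,410,290))):
    u0,v0,u1,v1=b
    cv2.imwrite(f"pics/z_{n}.png",cv2.resize(d[n]["image"][v0:v1,u0:u1,::-1],None,fx=7,fy=7,interpolation=cv2.INTER_CUBIC))
E
```

```text
stud [0.56530373 0.13633151 0.043     ]
covL [0.65501302 0.21304666 0.054     ]
covR [0.62810385 0.0746906  0.054     ]
```

View pics/z_top.png

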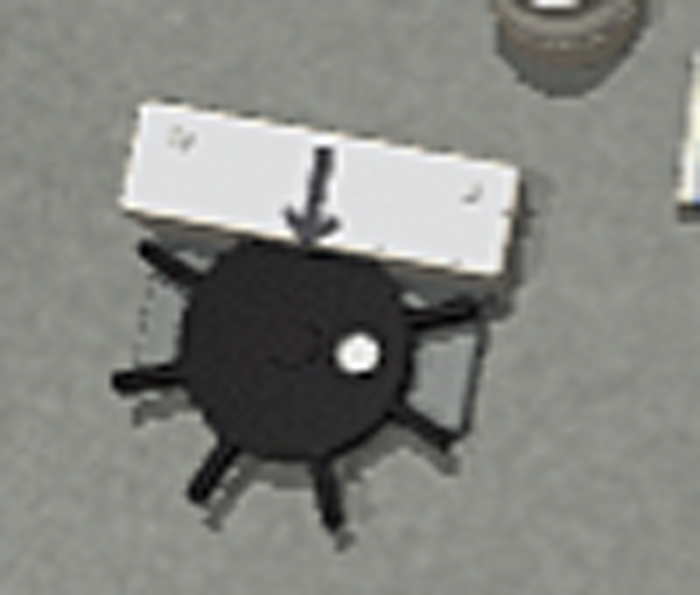

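View pics/z_scene.png

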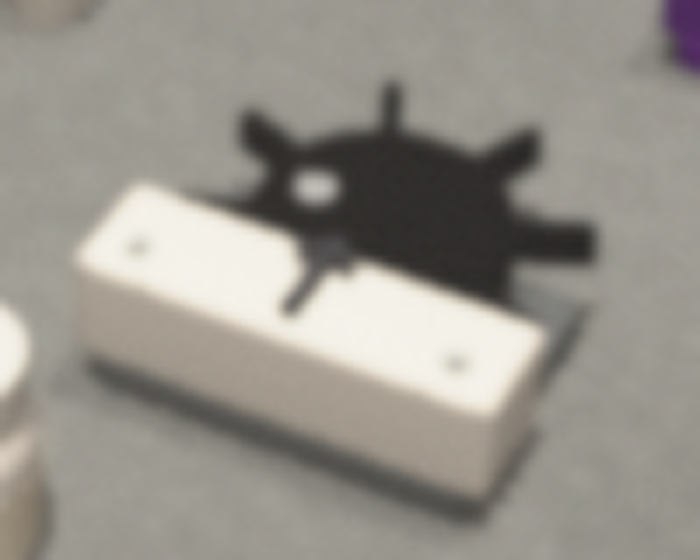

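```bash
sed -i 's|a=w+k\*np.pi/4|a=w+(k+.5)*np.pi/4|' h.py
python3 - <<'E'
import pickle;from h import *
from scipy.optimize import least_squares
d=pickle.load(open("cam0.pkl","rb"))
px=lambda p,o,s=7:(np.array(p)+.5)/s-.5+o
zt=[px(p,[210,135]) for p in [(145,100),(520,168),(498,275),(122,207),(358,353)]]
zs=[px(p,[310,210]) for p in [(500,413),(77,257),(145,183),(548,328),(317,188)]]
M=[(.08,.073,.054),(.08,-.073,.054),(.036,-.073,.054),(.036,.073,.054)]
def f(v,cams):
    T=pose(*v[:3]);w=v[3];P=np.array([(T@[*p,1])[:3] for p in M+[(.025*np.cos(w),.025*np.sin(w),.043)]])
    r=[]
    if 't' in cams:r.append(proj(d["top"],P)-zt)
    if 's' in cams:r.append(proj(d["scene"],P)-zs)
    return np.concatenate(r).ravel()
for cams in('t','s','ts'):
    o=least_squares(f,[.56,.15,.2,-1.5],args=(cams,));print(cams,o.x.round(4),np.abs(o.fun).max().round(2))
v=o.x;v[3]=-np.pi/2
draw(d["top"],*v,(210,135,310,220),7,"pics/o_top.png")
draw(d["scene"],*v,(310,210,410,290),7,"pics/o_sc.png")
print((pose(*v[:3])@[-.068,0,.034,1])[:3])
E
```

```text
t [ 0.5694  0.1611 -0.2047 -1.5362] 0.81
s [ 0.5719  0.1641 -0.1975 -1.5286] 1.06
ts [ 0.5703  0.1628 -0.2016 -1.5351] 1.5
[0.50368716 0.17639352 0.034     ]
```

View pics/o_top.png

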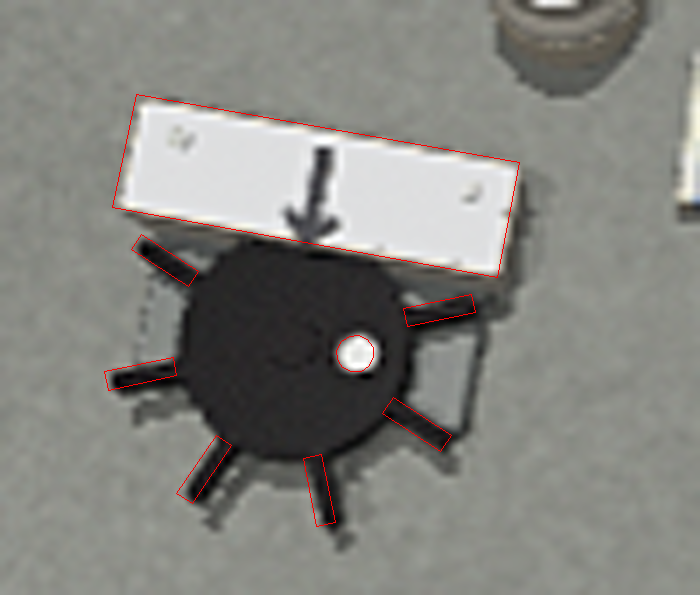

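View pics/o_sc.png

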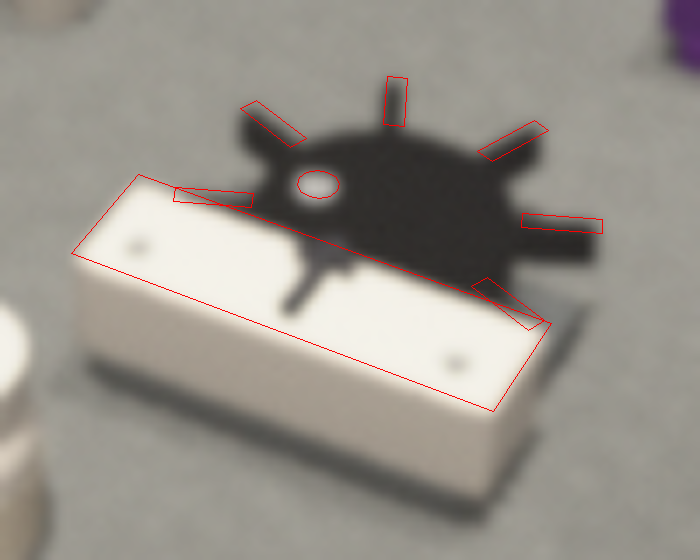

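The overlay fits both views: the wheel is at -1.57, two clicks short. Next I'll plan the approach with the fingers shut and the pad width tangential.

```bash
cat >> h.py <<'E'
from scipy.spatial.transform import Rotation as Ro
CX=(0.5698,0.1618,-0.203)
def goal(phi_deg,z,rc=.068,dr=0):
    a=np.radians(180+phi_deg); T=pose(*CX)
    p=(T@[(rc+dr)*np.cos(a),(rc+dr)*np.sin(a),z,1])[:3]
    return p, Ro.from_euler('xyz',[np.pi,0,CX[2]+np.pi/2+np.radians(phi_deg)])
def rows(s,goals):
    R=Ro.from_euler('xyz',s["eef_rot"])
    lin=[];ang=[]
    for p,r in goals:
        lin.append((100*R.inv().apply(p-s["position"])).round(2).tolist()); ang.append(np.degrees((R.inv()*r).as_rotvec()).round(1).tolist())
    print("lin",lin);print("ang",ang)
E
python3 - <<'E'
from rig import ctrl
from h import *
s=ctrl.sense()
p,r=goal(0,.15);print(p,r.as_euler('xyz'))
rows(s,[(p,r)])
E
```

```text
[0.5031963  0.17550939 0.15      ] [3.14159265 0.         1.36779633]
lin [[-42.69, -30.55, 8.11]]
ang [[-0.1, 0.1, 84.1]]
```

Request:
arm_command(linear=[[-3,-2.2,0],[-6,-4.4,0],[-9,-6.6,0],[-12,-8.8,0],[-15,-11,0],[-18,-13,0],[-21,-15,0],[-24,-17.2,0],[-27,-19.4,0],[-30,-21.5,1],[-33,-23.7,2],[-36,-25.8,3],[-39,-28,4],[-42.7,-30.5,6],[-42.7,-30.5,8],[-42.7,-30.5,8],[-42.7,-30.5,8],[-42.7,-30.5,8]], angular=[[0,0,6],[0,0,12],[0,0,18],[0,0,24],[0,0,30],[0,0,36],[0,0,42],[0,0,48],[0,0,54],[0,0,60],[0,0,66],[0,0,72],[0,0,78],[0,0,84],[0,0,84],[0,0,84],[0,0,84],[0,0,84]], hand=0)

```text
time: 2.35
position: [0.5035, 0.1768, 0.1519]
eef_rot: [3.141, 0.001, 1.371]
force: [-0.9, -0.4, -0.6]
width: 0.0001
```

Run:
```python
from rig import ctrl
from h import *
s=ctrl.sense();print(s["time"],s["position"],s["eef_rot"],s["force"],s["width"])
rows(s,[goal(0,.15),goal(0,.06),goal(0,.026)])
c=ctrl.read_camera("scene");cv2.imwrite("pics/s1.png",cv2.resize(c["image"][130:330,240:500,::-1],None,fx=3,fy=3))
```

```text
2.35 [0.50353054 0.17684434 0.15191869] [3.14068716e+00 5.54417134e-04 1.37119305e+00] [-0.89275659 -0.38197162 -0.56047287] 7.739772199967992e-05
lin [[-0.14, -0.01, 0.19], [-0.13, -0.01, 9.19], [-0.13, -0.02, 12.59]]
ang [[0.1, 0.0, 0.2], [0.1, 0.0, 0.2], [0.1, 0.0, 0.2]]
```

View pics/s1.png

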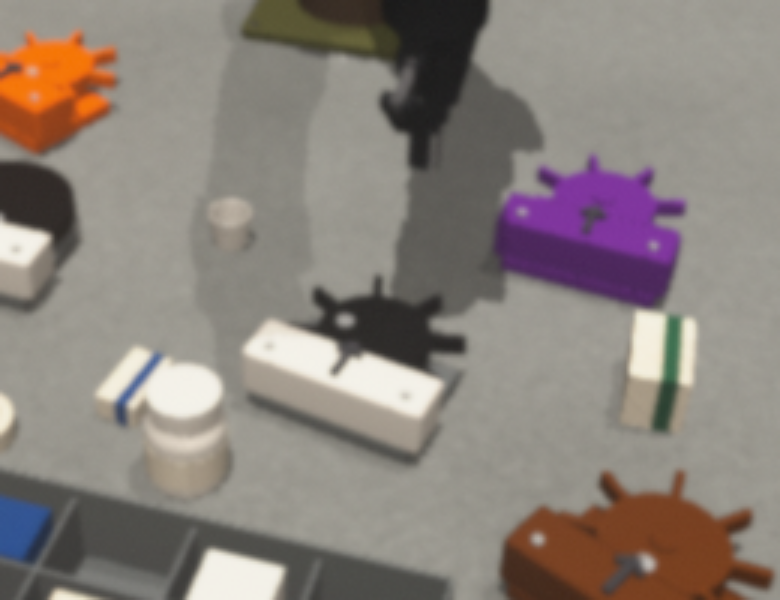

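The shut fingers hang at crop pixel (420,165), above the front of the wheel. I'll descend and stop just above it to check.

Request:
arm_command(linear=[[-0.1,0,2],[-0.1,0,4],[-0.1,0,6],[-0.1,0,8],[-0.1,0,9.5],[-0.1,0,9.5],[-0.1,0,9.5]], angular=[[0,0,0],[0,0,0],[0,0,0],[0,0,0],[0,0,0],[0,0,0],[0,0,0]])

```text
time: 3.28
position: [0.5038, 0.1758, 0.0574]
eef_rot: [3.14, 0.0, 1.371]
force: [-0.2, -0.4, -0.1]
width: 0.0002
```

Run:
```python
from rig import ctrl
from h import *
s=ctrl.sense();print(s["time"],s["position"],s["eef_rot"],s["force"])
rows(s,[goal(0,.026)])
a=[]
for n,b in(("scene",(320,190,420,290)),("top",(210,135,310,235))):
    c=ctrl.read_camera(n);im=cv2.resize(c["image"][b[1]:b[3],b[0]:b[2],::-1],None,fx=4,fy=4,interpolation=cv2.INTER_CUBIC)
    q=(proj(c,s["position"])[0]-b[:2])*4;cv2.circle(im,tuple(int(v) for v in q),4,(0,0,255),1)
    a.append(im)
cv2.imwrite("pics/s2.png",np.hstack(a))
```

```text
3.275 [0.50384639 0.17582954 0.05744097] [3.13977818e+00 1.75781133e-04 1.37107927e+00] [-0.15529286 -0.38502045 -0.09742038]
lin [[-0.04, -0.06, 3.14]]
ang [[0.1, 0.0, 0.2]]
```

View pics/s2.png

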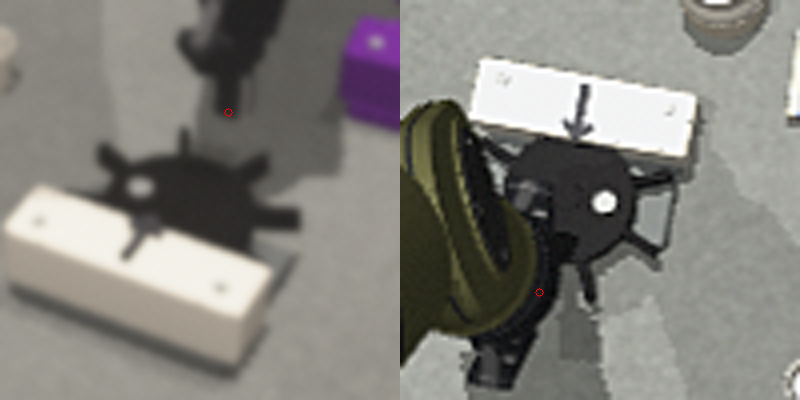

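The tip, at left-crop (228,112), sits between the two front teeth. The stud is unchanged. I'll go down into the gap.

Request:
arm_command(linear=[[0,0,0.6],[0,0,1.2],[0,0,1.8],[0,0,2.5],[0,0,3.2],[0,0,3.2],[0,0,3.2]], angular=[[0,0,0],[0,0,0],[0,0,0],[0,0,0],[0,0,0],[0,0,0],[0,0,0]])

```text
time: 4.25
position: [0.5041, 0.1758, 0.0256]
eef_rot: [3.139, -0.0, 1.371]
force: [-0.5, -0.5, 0.6]
width: 0.0003
```

Run:
```python
from rig import ctrl
from h import *
s=ctrl.sense();print(s["time"],s["position"],s["force"])
rows(s,[goal(f,.026) for f in range(4,41,4)]+[goal(40,.09)])
```

```text
4.25 [0.50409938 0.1757984  0.0256349 ] [-0.53842657 -0.50240043  0.63751972]
lin [[-0.52, -0.07, -0.04], [-0.99, -0.02, -0.04], [-1.46, 0.06, -0.04], [-1.92, 0.17, -0.04], [-2.37, 0.32, -0.04], [-2.81, 0.5, -0.04], [-3.24, 0.7, -0.04], [-3.65, 0.94, -0.03], [-4.05, 1.2, -0.03], [-4.42, 1.49, -0.03], [-4.42, 1.51, -6.43]]
ang [[0.1, -0.0, -3.8], [0.1, 0.0, -7.8], [0.1, 0.0, -11.8], [0.1, 0.0, -15.8], [0.1, 0.0, -19.8], [0.1, 0.0, -23.8], [0.1, 0.0, -27.8], [0.1, 0.0, -31.8], [0.1, 0.0, -35.8], [0.1, 0.0, -39.8], [0.1, 0.0, -39.8]]
```

Request:
arm_command(linear=[[-0.3,-0.05,0],[-0.52,-0.05,0],[-0.75,-0.03,0],[-0.99,0,0],[-1.22,0.02,0],[-1.46,0.06,0],[-1.7,0.11,0],[-1.92,0.17,0],[-2.15,0.24,0],[-2.37,0.32,0],[-2.6,0.41,0],[-2.81,0.5,0],[-2.81,0.5,0],[-2.81,0.5,0]], angular=[[0,0,-2],[0,0,-4],[0,0,-6],[0,0,-8],[0,0,-10],[0,0,-12],[0,0,-14],[0,0,-16],[0,0,-18],[0,0,-20],[0,0,-22],[0,0,-24],[0,0,-24],[0,0,-24]])

```text
time: 6.0
position: [0.5036, 0.1464, 0.0256]
eef_rot: [3.14, 0.002, 1.789]
force: [-1.0, 1.5, 1.2]
width: 0.0001
```

```bash
cat > look.py <<'E'
import sys
from rig import ctrl
from h import *
s=ctrl.sense();print(s["time"],s["position"],s["eef_rot"],s["force"])
rows(s,[goal(float(f),.026) for f in sys.argv[2:]])
a=[]
for n,b in(("scene",(320,190,420,290)),("top",(210,135,310,235))):
    c=ctrl.read_camera(n);a.append(cv2.resize(c["image"][b[1]:b[3],b[0]:b[2],::-1],None,fx=4,fy=4,interpolation=cv2.INTER_CUBIC))
cv2.imwrite(f"pics/{sys.argv[1]}.png",np.hstack(a))
E
python3 look.py s3 26 28 30 32 34 36 38 40
```

```text
6.0 [0.50357105 0.14639879 0.02563254] [3.13963841e+00 1.80517400e-03 1.78889725e+00] [-1.00363905  1.5451194   1.17751994]
lin [[-0.15, 0.0, -0.04], [-0.39, 0.01, -0.04], [-0.63, 0.04, -0.04], [-0.86, 0.06, -0.04], [-1.1, 0.1, -0.03], [-1.33, 0.14, -0.03], [-1.56, 0.2, -0.03], [-1.79, 0.26, -0.03]]
ang [[0.1, 0.1, -1.9], [0.1, 0.1, -3.9], [0.1, 0.1, -5.9], [0.1, 0.1, -7.9], [0.1, 0.1, -9.9], [0.1, 0.1, -11.9], [0.1, 0.1, -13.9], [0.1, 0.1, -15.9]]
```

View pics/s3.png

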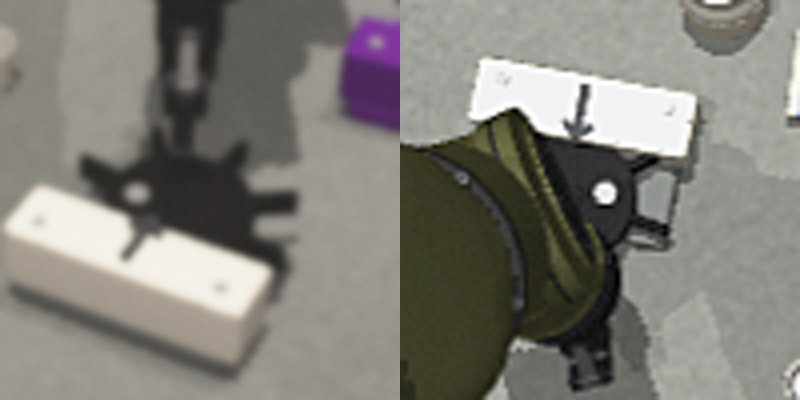

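The finger is pushing the tooth. The wheel has turned about 13°, with the stud at right-crop (605,192), and the force is about 2 N. I'll carry on past half a click.

Request:
arm_command(linear=[[-0.15,0,0],[-0.4,0.01,0],[-0.63,0.04,0],[-0.86,0.06,0],[-1.1,0.1,0],[-1.33,0.14,0],[-1.56,0.2,0],[-1.79,0.26,0],[-1.79,0.26,0],[-1.79,0.26,0],[-1.79,0.26,0]], angular=[[0,0,-2],[0,0,-4],[0,0,-6],[0,0,-8],[0,0,-10],[0,0,-12],[0,0,-14],[0,0,-16],[0,0,-16],[0,0,-16],[0,0,-16]])

```text
time: 7.48
position: [0.5099, 0.1297, 0.0257]
eef_rot: [3.14, 0.002, 2.068]
force: [-0.3, 0.3, -0.0]
width: 0.0002
```

```bash
python3 look.py s4 38 40 42 45
```

```text
7.475 [0.5098915  0.12974392 0.02565194] [3.14024069e+00 2.15534942e-03 2.06840539e+00] [-0.2535928   0.30096695 -0.03890346]
lin [[0.21, -0.0, -0.04], [-0.03, -0.01, -0.03], [-0.26, -0.0, -0.03], [-0.62, 0.02, -0.03]]
ang [[0.1, 0.1, 2.1], [0.1, 0.1, 0.1], [0.1, 0.1, -1.9], [0.1, 0.1, -4.9]]
```

View pics/s4.png

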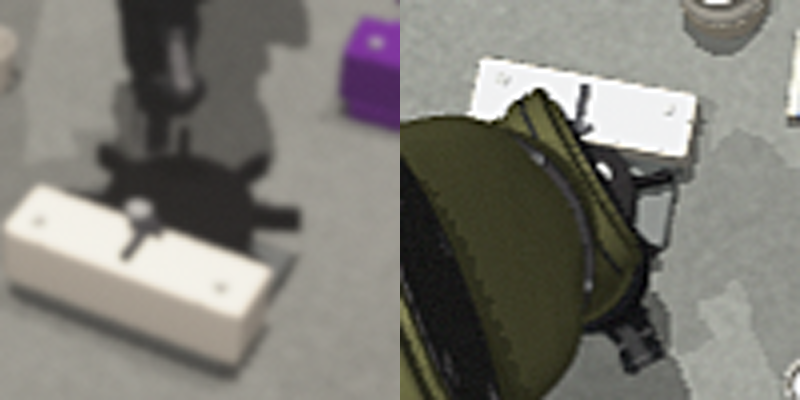

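The wheel snapped to one click short: the stud is at left-crop (140,210), 45° from the pointer, the teeth are back in rest positions and the force is about 0. I'll lift out and return to the front gap.

Request:
arm_command(linear=[[0,0,0],[0,0,-1],[0,0,-2],[0,0,-3],[0,0,-4],[0,0,-4],[0,0,-4],[0,0,-4]], angular=[[0,0,0],[0,0,0],[0,0,0],[0,0,0],[0,0,0],[0,0,0],[0,0,0],[0,0,0]])

```text
time: 8.57
position: [0.5095, 0.1297, 0.0653]
eef_rot: [3.141, 0.002, 2.068]
force: [-0.3, 0.1, 0.1]
width: -0.0001
```

```bash
python3 look.py s5 30 20 10 0
```

```text
8.575 [0.50949825 0.12967531 0.06530924] [3.14106334e+00 2.06219948e-03 2.06845430e+00] [-0.33659965  0.08988514  0.08942054]
lin [[1.15, 0.14, 3.93], [2.29, 0.45, 3.93], [3.37, 0.95, 3.92], [4.34, 1.63, 3.92]]
ang [[0.0, 0.1, 10.1], [0.1, 0.1, 20.1], [0.1, 0.1, 30.1], [0.1, 0.1, 40.1]]
```

View pics/s5.png

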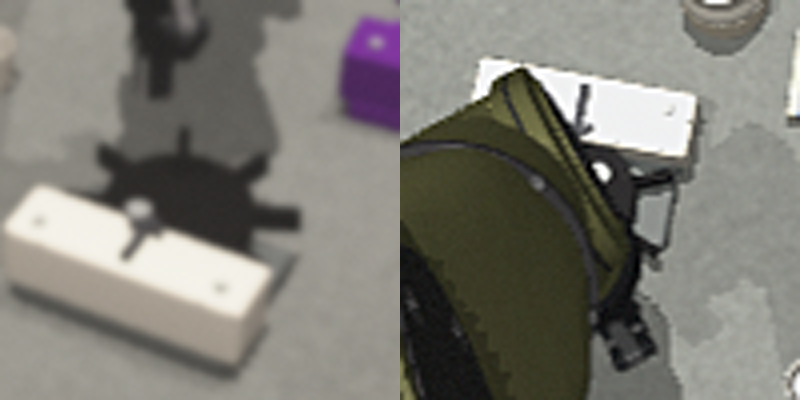

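Run:
```python
import pickle;from h import *
d=pickle.load(open("cam0.pkl","rb"))
for w in(-1.57,-.785,0):
    P=(pose(*CX)@[.025*np.cos(w),.025*np.sin(w),.043,1])[:3]
    print(w,(proj(d["scene"],P)[0]-[320,190])*4,(proj(d["top"],P)[0]-[210,135])*4+[400,0])
```

```text
-1.57 [138.6013445  182.36493471] [602.50523692 200.82481507]
-0.785 [136.26581214 204.06562382] [596.93230991 172.54327273]
0 [158.5230996  221.60648248] [572.78003503 156.87641473]
```

Request:
arm_command(linear=[[1.15,0.14,0],[2.3,0.45,0],[3.37,0.95,0],[4.34,1.63,0],[4.34,1.63,0],[4.34,1.63,0],[4.34,1.63,0.8],[4.34,1.63,1.6],[4.34,1.63,2.4],[4.34,1.63,3.2],[4.34,1.63,3.95],[4.34,1.63,3.95],[4.34,1.63,3.95]], angular=[[0,0,10],[0,0,20],[0,0,30],[0,0,40],[0,0,40],[0,0,40],[0,0,40],[0,0,40],[0,0,40],[0,0,40],[0,0,40],[0,0,40],[0,0,40]])

```text
time: 10.3
position: [0.5033, 0.1756, 0.0258]
eef_rot: [3.14, 0.001, 1.37]
force: [-0.3, 1.4, 0.4]
width: -0.0002
```

```bash
python3 look.py s6 4 8 12 16 20 24
```

```text
10.3 [0.50331694 0.17556877 0.02580677] [3.13960807e+00 1.14666569e-03 1.37038371e+00] [-0.34238183  1.391904    0.42366022]
lin [[-0.48, 0.0, -0.02], [-0.95, 0.05, -0.02], [-1.42, 0.13, -0.02], [-1.88, 0.25, -0.02], [-2.34, 0.39, -0.02], [-2.78, 0.57, -0.02]]
ang [[0.1, 0.1, -3.9], [0.1, 0.1, -7.9], [0.1, 0.1, -11.9], [0.1, 0.1, -15.9], [0.1, 0.1, -19.9], [0.1, 0.1, -23.9]]
```

View pics/s6.png

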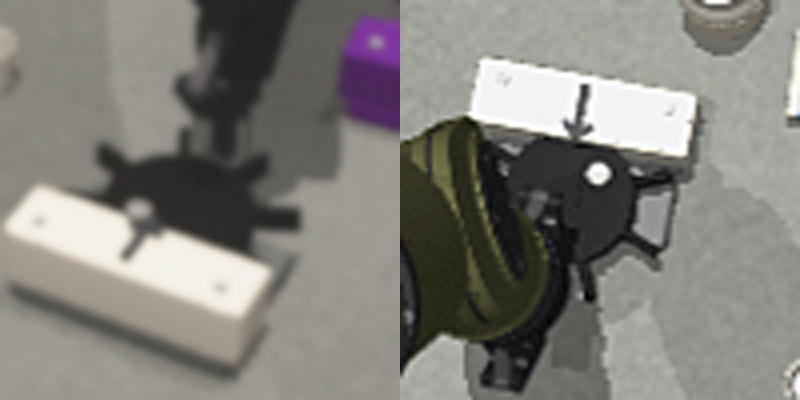

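The stud at right-crop (598,173) matches the predicted -0.785, so step 1 is met. The finger is in the gap again, so I'll give the second flick.

Request:
arm_command(linear=[[-0.24,0,0],[-0.48,0,0],[-0.72,0.02,0],[-0.95,0.05,0],[-1.19,0.09,0],[-1.42,0.13,0],[-1.65,0.19,0],[-1.88,0.25,0],[-2.11,0.32,0],[-2.34,0.39,0],[-2.56,0.48,0],[-2.78,0.57,0],[-2.78,0.57,0],[-2.78,0.57,0]], angular=[[0,0,-2],[0,0,-4],[0,0,-6],[0,0,-8],[0,0,-10],[0,0,-12],[0,0,-14],[0,0,-16],[0,0,-18],[0,0,-20],[0,0,-22],[0,0,-24],[0,0,-24],[0,0,-24]])

```text
time: 12.15
position: [0.5037, 0.1464, 0.026]
eef_rot: [3.14, 0.003, 1.788]
force: [-1.2, 1.4, 0.0]
width: -0.0001
```

```bash
python3 look.py s7 26 28 30 32 34 36 38 40
```

```text
12.15 [0.50371324 0.14639523 0.02604036] [3.13985629e+00 2.76591902e-03 1.78834068e+00] [-1.15177427  1.4489875   0.00265448]
lin [[-0.15, -0.01, 0.0], [-0.39, 0.0, 0.01], [-0.62, 0.02, 0.01], [-0.86, 0.05, 0.01], [-1.09, 0.09, 0.01], [-1.32, 0.13, 0.01], [-1.56, 0.18, 0.01], [-1.79, 0.25, 0.01]]
ang [[0.1, 0.2, -1.9], [0.1, 0.2, -3.9], [0.1, 0.2, -5.9], [0.1, 0.2, -7.9], [0.1, 0.2, -9.9], [0.1, 0.2, -11.9], [0.1, 0.2, -13.9], [0.1, 0.2, -15.9]]
```

The state matches the first click at this point, so I'll do the same second part.

Request:
arm_command(linear=[[-0.15,0,0],[-0.4,0.01,0],[-0.63,0.03,0],[-0.86,0.05,0],[-1.1,0.09,0],[-1.33,0.13,0],[-1.56,0.18,0],[-1.79,0.25,0],[-1.79,0.25,0],[-1.79,0.25,0],[-1.79,0.25,0]], angular=[[0,0,-2],[0,0,-4],[0,0,-6],[0,0,-8],[0,0,-10],[0,0,-12],[0,0,-14],[0,0,-16],[0,0,-16],[0,0,-16],[0,0,-16]])

```text
time: 13.62
position: [0.5099, 0.1297, 0.0261]
eef_rot: [3.141, 0.003, 2.068]
force: [-0.2, -0.2, 0.4]
width: 0.0002
```

```bash
python3 look.py s8 40
```

```text
13.625 [0.50989831 0.12974969 0.0260836 ] [3.14070202e+00 2.94727803e-03 2.06786141e+00] [-0.16795946 -0.15961331  0.40430762]
lin [[-0.03, -0.01, 0.01]]
ang [[0.1, 0.2, 0.1]]
```

View pics/s8.png

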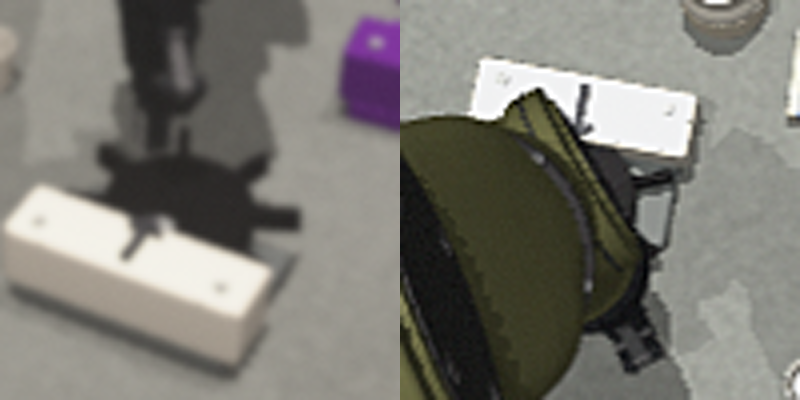

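The stud is now beside the pointer tip at left-crop (160,222), which is where 0 was predicted. I'll lift straight up, then back off toward the robot for a clear view.

Request:
arm_command(linear=[[0,0,0],[0,0,-1],[0,0,-2],[0,0,-3.5],[0,0,-5],[0,0,-7],[0,0,-9],[0,0,-11],[0,2,-13],[0,4,-14],[0,6,-14],[0,8,-14],[0,10,-14],[0,10,-14],[0,10,-14],[0,10,-14]], angular=[[0,0,0],[0,0,0],[0,0,0],[0,0,0],[0,0,0],[0,0,0],[0,0,0],[0,0,0],[0,0,0],[0,0,0],[0,0,0],[0,0,0],[0,0,0],[0,0,0],[0,0,0],[0,0,0]])

```text
time: 15.72
position: [0.5966, 0.177, 0.1663]
eef_rot: [-3.141, 0.003, 2.068]
force: [0.2, 0.2, -0.2]
width: -0.0002
```

```bash
python3 look.py s9 40
python3 - <<'E'
from rig import ctrl
import cv2
cv2.imwrite("pics/top9.png",ctrl.read_camera("top")["image"][:,:,::-1])
E
```

```text
15.725 [0.5966161  0.17701841 0.16634096] [-3.14131500e+00  3.11468893e-03  2.06757365e+00] [ 0.1514871   0.2470338  -0.15528997]
lin [[-0.0, -9.88, 14.04]]
ang [[-0.0, 0.2, 0.1]]
```

View pics/s9.png

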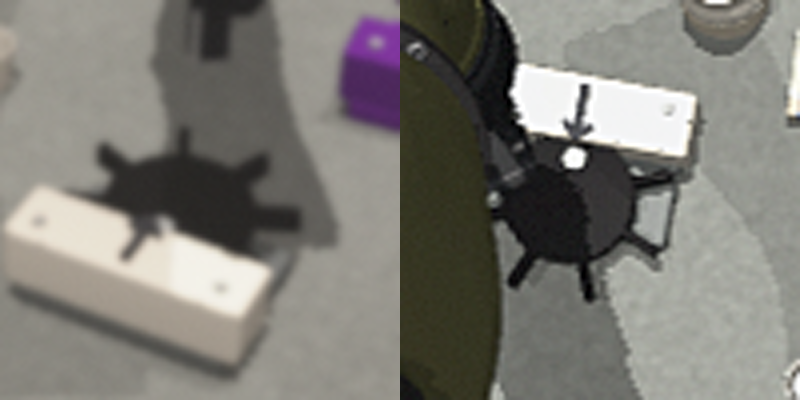

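View pics/top9.png

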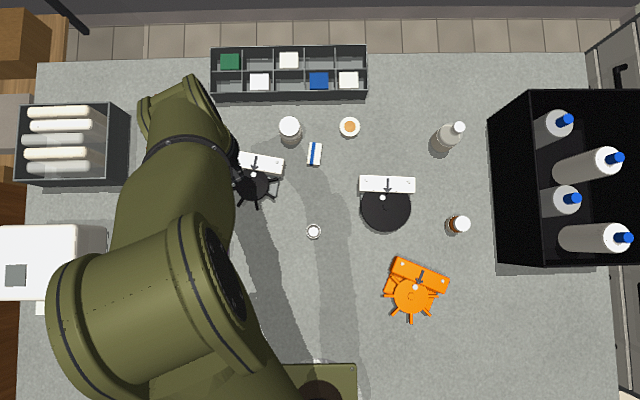

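The stud is at right-crop (573,157), against a prediction of (573,157) for 0. My back-off went forward instead, but the hand is clear at z = 0.166 and the force is about 0. I'll hand in now.

Run:
```python
from rig import ctrl
print(ctrl.hand_in())
s=ctrl.sense();print(s["time"],s["force"])
```

```text
the job is handed in; nothing more can be done
None
the job is handed in; nothing more can be done
```

I turned the toothed wheel two clicks anticlockwise with the shut fingertips, and the steel mark now stands at the pointer. I handed the job in at about 16 s on the robot's clock. No verdict is reported.

- **Start:** the wheel was two clicks short (-1.57), found from both camera views.
- **First click:** the wheel rested one click short. The mark was at crop pixel (598,173), against a predicted (597,173).
- **Second click:** the mark ended at (573,157), exactly where it was predicted for 0. The top view also shows it at the pointer's tip.
- **Force:** readings between moves never went above about 2 N, and the last one was about 0. I did not log the force during the moves.
- **Final position:** the hand was clear of everything at z = 0.166 m.

Two checks fell short:
- **Final back-off:** I meant to draw back toward the robot, but the hand went forward over the cover. It stayed well above it and touched nothing.
- **Other objects:** in the last top view the arm hid carton_b, so I did not re-check it. In that view the other loose things and the smooth-wheeled counter looked unmoved.

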